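Set the glue clamp on a repaired phone screen

TASK

Clear the crumpled paper ball and the orange rubber offcut off the phone's freshly glued screen into the grey scrap bin, without leaning on the glass. Then turn the clamp's red wing knob clockwise until its foot seats and the knob will go no further, and back it off a quarter turn so that the foot only rests on the screen. Finish with the knob still gripped and held steady there, not let go, so that I can nip up the lock ring; leave the other tools and the bottle where they are.

Things in the scene. Friction and masses are not known exactly. Their poses are not given: they have to be found in the camera images.
- clamp: Screen clamp, fixed to the bench: base plate 110 (x) by 245 mm (y -100 to 145), 10 thick. Origin on the bench under the phone's centre; y runs along the phone to a grey column at the +y end (34 by 30 mm, centred at y = 118). A grey arm 28 wide, top at z = 60 mm, reaches from it back over the phone to y = 39 and carries a brass nut (30 dia, top at 61) with the upright clamp screw at x = 0, y = 55.
- phone: Phone lying screen up in the clamp's nest, fixed: 77 by 160 by 8 mm, long along the clamp's y. Origin at the centre of its underside, 12 mm over the bench; the glass is at 20 mm over the bench. Low black stops round it end below the glass.
- clamp_screw (a joint): Turn of the clamp screw and knob, rad: grows clockwise seen from above. 5.5 is seated, a hard stop with the foot fully pressed onto the screen; less is backed off. Starts 1.4 to 2.8 rad short of the stop. It sinks 2 mm per clockwise turn, turns against a light steady friction (about 0.05 N m), stays where it is left and does not spring back.
- wing_knob: Red wing knob on top of the screw, turns and sinks with it: upright flat bar 44 mm long (x), 14 thick (y; pinch it across this), 28 tall, white line on its -x half. Origin at the bar's centre on the screw axis, about 101 mm over the bench. Under the bar a 14 mm dia neck, 6 long, then the 10 mm screw; a brass lock ring (24 dia) from 29 mm below the origin. At the clamp's yaw the joint reads 0.
- paper_ball: Crumpled ball of off-white paper, about 22 to 29 mm across and 24 mm tall, stiff, 10 to 15 g, lying on the phone's screen at the end away from the column. Origin at its centre, 12 mm above the glass at the start.
- rubber_offcut: Orange rubber offcut: stepped block 20 mm (x; flat sides, pinch it across this) by 28 mm (y; 17 mm in its top third) by 24 mm (z), about 16 g, lying on the phone's screen at the end away from the column, about 38 mm along the phone from the paper ball (either one may be nearer the column). Origin at its centre, 12 mm above the glass at the start.
- scrap_bin: Grey open-topped scrap bin standing loose on the bench, to one side of the clamp or the other: 130 by 130 mm outside, 70 mm tall, walls 4 mm, 0.6 kg. Origin at the centre of its underside.
- tool_cup: Black round cup, 80 mm dia, 95 mm tall, with pens and drivers in it up to 140 mm; stands where the bin does not. Origin at the centre of its underside. Leave it alone.
- alcohol_bottle: White bottle with a blue label, 64 mm dia, 170 mm tall, standing beyond the clamp. Origin at the centre of its underside. Leave it alone.
- screwdriver: Red-handled screwdriver lying on the bench beyond the clamp, 150 mm long along its x, 26 mm thick. Origin on the bench at its middle. Leave it alone.
- cutters: Red-handled side cutters lying flat between robot and clamp, 150 mm long along their x, 52 mm wide, 12 mm thick. Origin on the bench at their middle. Leave them alone.

How it is judged (in metres and radians):
On the way, in this order (a step that is already met when the one before it is completed fails the run):
1. the paper ball and the rubber offcut lie released in the scrap bin (x of paper_ball in the frame of scrap_bin between -0.062 and 0.062 m and y of paper_ball in the frame of scrap_bin between -0.062 and 0.062 m and z of each of paper_ball, rubber_offcut in the frame of scrap_bin below 0.055 m and x of rubber_offcut in the frame of scrap_bin between -0.062 and 0.062 m and y of rubber_offcut in the frame of scrap_bin between -0.062 and 0.062 m and contact force between the fingers and paper_ball below 0.1 N and contact force between the fingers and rubber_offcut below 0.1 N), for 0.2 s.
2. then the clamp screw is turned until it seats (within 0.08 rad of the stop) (value of joint clamp_screw above 5.42 rad), for 0.1 s.
At the end, for the whole second after the job is handed in: After seating at 5.5, the clamp screw stands a quarter turn (90 degrees, within 20) back from the stop, at rest, with the fingers gripping the red wing knob (more than 5 N); the paper ball and the rubber offcut lie in the upright scrap bin (value of joint clamp_screw between 3.58 and 4.28 rad and velocity of joint clamp_screw between -0.1 and 0.1 rad/s and contact force between the fingers and wing_knob above 5 N and x of paper_ball in the frame of scrap_bin between -0.062 and 0.062 m and y of paper_ball in the frame of scrap_bin between -0.062 and 0.062 m and z of each of paper_ball, rubber_offcut in the frame of scrap_bin below 0.055 m and x of rubber_offcut in the frame of scrap_bin between -0.062 and 0.062 m and y of rubber_offcut in the frame of scrap_bin between -0.062 and 0.062 m and angle between scrap_bin's own z axis and vertical below 0.1 rad); the arm keeps its last pose, push and grip.
It fails at once if a tool, the cup or the bottle is moved more than 30 mm (distance of any of tool_cup, alcohol_bottle, screwdriver, cutters from where it was at the start of the episode above 0.03 m).
It fails at once if the cup or the bottle is knocked over (angle between any of tool_cup, alcohol_bottle's own z axis and vertical above 0.5 rad).
It fails at once if the robot leans on the phone with more than 30 N (contact force between any of the arm, the fingers and phone above 30 N).
It also fails if it takes over 72 s, if anything falls off the work surface, if the arm or the gripper's body presses on something with over 40 N, if the wrist force passes 120 N, or if a joint passes its speed limit or range.

ROBOT

A 6-joint arm with a two-finger parallel gripper is mounted at the origin on the work surface. World frame = base frame: x ahead of the robot, y to its left, z up, the work surface at z = 0. Lengths are in mm, angles in rad, forces in N, time in s.
With the tool pointing down it reaches from about 325 to 1000 mm from the base axis. Payload 5.1 kg.
Tool frame: the origin (TCP) lies at the very end of the fingers, on their centre line; the grasp point (between the pads) lies 19 mm behind it; z points along the fingers, y is the line along which they close (so a half turn about z gives the same grasp; the last joint's range is limited). The gripper opens to 85 mm and grips with 20 to 120 N. Pads are 22 mm wide; open, the fingers measure 114 mm over their backs; the gripper's body (76 mm by 85 mm) begins 54 mm behind the grasp point. The pads swing forward as they close: fully open they stand 13 mm farther back than shut.
Start: joints at [1.034, 0.124, 1.65, -0, 1.367, -0.083], TCP at [284.968, 584.19, 231.322] pointing down, gripper open.
Joint ranges: [-2.61, 2.61], [-1.02, 2.33], [0.03, 2.71], [-1.35, 4.49], [0.32, 2.68], [-2.91, 2.91]. Speed limits (rad/s): [2.57, 2.57, 3.14, 3.14, 3.14, 3.14].

INTERFACE

Orientations are given as [roll, pitch, yaw] about the fixed x, y, z axes, in that order (R = Rz(yaw) Ry(pitch) Rx(roll)).
In Python, from workcell import * gives the robot as it stands. The module is installed in compiled form; this text tells all that it offers.
- The arm moves only by the tool carry_out, never from a script. Its argument "deltas" is a list of rows, each a list of 2 entries, a list of its own where there are three numbers: the shift along the tool's x, y, z scaled (see below), then the turn about the tool's z scaled (see below). A call has 1 to 10 rows; each row is the pose to reach, as a shift and turn from the pose commanded when the call began, along the tool's axes at that moment; what a row does not reach only later rows make up. The controller multiplies each number of a shift by 0.1 m and each number of a turn by 120 degrees. A row lasts 1/8 s, in which the tool goes at most 62.5 mm and 10.7 degrees, less where a joint would pass 70% of its speed; a pose out of reach is approached as far as the arm can. A call with a number of a shift or a turn outside -1 to 1 is refused whole. A call with a gripper value outside its range is refused whole. "gripper" is the gripper command: -1 is fully open, 1 is shut, values between are in proportion, set as the call begins (left out, the last holds). The fingers move at their own pace and stop on an object; "squeeze" is the grip in N (left out, the last holds). Time passes only in rows, so rows that repeat a pose let the fingers close. It gives the time, the measured TCP pose, the force, the opening and the grip force at its end, in the units of the state.
- read_state(): the state, without advancing time (a new reading comes with each control period).
- snapshot(name): name is "scene" or "top" or "wrist"; returns a dict with "pixels" (384x512x3 uint8, red, green, blue), "z_map" (384x512 float32, mm along the optical axis (not along the pixel's ray), 0 where there is no reading), "K" (3x3 intrinsics, pixels), "pose" (4x4, takes a point from camera to world coordinates). Camera axes: x right, y up, looking along -z (the intrinsics and any distortion apply to the point x, -y, -z); pixel columns grow to the right and rows downward; lengths in mm; the calibration is good to about 2 mm. A picture is of the moment at which its call begins.
- hand_in(): hands the job in; it is judged then, once.
The state is a dict: "time": time; "joint_positions": joint angles; "joint_velocities": joint speeds; "joint_efforts": joint torques, N m; "position": TCP position; "orientation": TCP orientation; "wrist_force": force on the tool from outside, world axes, zero at the start; "ft_torque": the same for the moment, N m; "finger_gap": finger opening in mm; "finger_force": force on a finger pad.
Only numpy, scipy, OpenCV 4.12 (cv2) and the standard library are available. Lean on these libraries where they do the work, as an engineer would, in place of code of your own. Each camera call takes 0.05 s, during which the arm holds its last target. There are 200 camera calls.

## Working session

There is one attempt and no reset: what is moved stays moved. The work goes in short steps, Python scripts to look and compute and a tool call to move; the robot and the scene stay as the last step left them, time stands still between calls to the robot, and variables do not carry over. Pictures are saved under pics/ and viewed, at most 10 in all, crops included, and the job is handed in when it is done.

Besides the shell and the picture viewer there is one more tool, called after "Emit:" as name([rows], argument=value, ...), one row to a line, values as JSON. carry_out: Moves the arm, as the interface text tells. Shifts and turns lie within -1 to 1; 1 stands for 0.1 m of shift or 120 degrees of turn. Its arguments: {"type":"object","properties":{"deltas":{"type":"array","items":{"type":"array"}},"gripper":{"type":"number"},"squeeze":{"type":"number"}},"required":["deltas"]}

```bash
mkdir -p pics
cat > h.py <<'E'
from workcell import *
import numpy as np, cv2
def cloud(s):
    K=s["K"];z=s["z_map"].astype(float);v,u=np.indices(z.shape)
    p=np.stack([(u-K[0,2])/K[0,0]*z,-(v-K[1,2])/K[1,1]*z,-z],-1)
    w=p@s["pose"][:3,:3].T+s["pose"][:3,3]; w[z==0]=np.nan
    return w
def save(s,n): cv2.imwrite("pics/"+n,s["pixels"][:,:,::-1])
E
python3 - <<'E'
from h import *
print(read_state())
a=snapshot("top");b=snapshot("scene")
np.savez("a.npz",**{k:a[k] for k in a});np.savez("b.npz",**{k:b[k] for k in b})
cv2.imwrite("pics/tb.png",cv2.resize(np.vstack([a["pixels"],b["pixels"]])[:,:,::-1],None,fx=.78,fy=.78))
save(a,"top.png");save(b,"scene.png")
print(a["K"],a["pose"],b["pose"])
E
```

```text
{'time': 0.0, 'joint_positions': array([ 1.03439682e+00,  1.24500568e-01,  1.65168377e+00,  3.50657341e-06,
        1.36750233e+00, -8.26474244e-02]), 'joint_velocities': array([-0.00134592,  0.00021   ,  0.00171788,  0.00282491,  0.0001047 ,
       -0.00067753]), 'joint_efforts': array([-4.86122826e-04, -4.23605418e+01, -3.65460241e+01,  4.00181989e-05,
        6.87779946e-03, -2.81529390e-05]), 'position': array([284.65883545, 583.66867506, 230.05018657]), 'orientation': array([-3.13950607e+00, -1.76288897e-04,  2.68783968e+00]), 'wrist_force': array([ 0.44363768, -0.47961123,  0.15791759]), 'ft_torque': array([-0.02336869, -0.04237653, -0.0282687 ]), 'finger_force': 0.0, 'finger_gap': 85.20228848650838}
[[399.85658633   0.         261.42469148]
 [  0.         399.85658633 195.98092115]
 [  0.           0.           1.        ]] [[-1.94563201e-02  9.88079700e-01 -1.52708739e-01  4.32215813e+02]
 [-9.99653068e-01 -2.19371774e-02 -1.45774868e-02 -2.59647421e+00]
 [-1.77537175e-02  1.52372135e-01  9.88163720e-01  9.89803771e+02]
 [ 0.00000000e+00  0.00000000e+00  0.00000000e+00  1.00000000e+00]] [[ 1.55414158e-01 -7.95312017e-01  5.85939618e-01  1.12950256e+03]
 [ 9.87807382e-01  1.30588570e-01 -8.47537740e-02 -7.54305084e+01]
 [-9.11132171e-03  5.91967416e-01  8.05910393e-01  8.63499776e+02]
 [ 0.00000000e+00  0.00000000e+00  0.00000000e+00  1.00000000e+00]]
```

View pics/top.png

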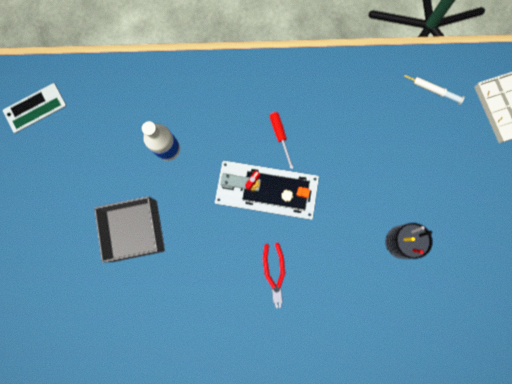

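View pics/scene.png

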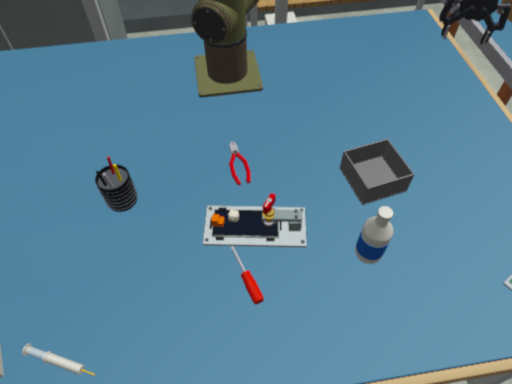

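The top view shows the clamp at about (268,190), with its column to the left. The ball is at (287,195), the offcut at (303,192), the knob at (253,180), the bin at (130,230) and the cup at (410,240). The scene view agrees.

```bash
cat > m.py <<'E'
from h import *
def meas(s,nm):
    w=cloud(s);hsv=cv2.cvtColor(s["pixels"],cv2.COLOR_RGB2HSV);H,S,V=[hsv[...,i].astype(int) for i in range(3)]
    z=w[...,2]
    near=(abs(w[...,0]-470)<160)&(abs(w[...,1])<220)
    def rep(n,m,full=False):
        m=m.astype(np.uint8);k,l,st,c=cv2.connectedComponentsWithStats(m)
        for i in range(1,k):
            if st[i,4]>=(8 if not full else 60):
                q=w[l==i];q=q[~np.isnan(q[:,0])]
                if len(q)<4: continue
                r=cv2.minAreaRect(q[:,:2].astype(np.float32))
                print(nm,n,st[i,4],c[i].round(),"med",np.median(q,0).round(1),"lo",q.min(0).round(),"hi",q.max(0).round(),"rect",np.round(r[0],1),np.round(r[1]),round(r[2],1))
    rep("orange",(H>=5)&(H<=16)&(S>170)&(V>120)&near)
    rep("red",((H<5)|(H>174))&(S>150)&(V>90)&near)
    rep("ball",(S<70)&(V>150)&near&(z>28)&(z<60))
    rep("plate",(S<50)&(V>150)&near&(z<22)&(z>2),True)
    rep("phone",(V<50)&near&(z<30)&(z>10),True)
    rep("bin",(abs(w[...,1])>120)&(w[...,1]>0)&(z>62)&(z<76)&(w[...,0]<600)&(S<90)&(V<140))
if __name__=="__main__":
    for f in "ab": meas(dict(np.load(f+".npz")),f)
E
python3 m.py
python3 - <<'E'
import cv2
a=cv2.imread("pics/top.png")[150:230,205:330];b=cv2.imread("pics/scene.png")[180:260,195:320]
cv2.imwrite("pics/z.png",cv2.resize(cv2.hconcat([a,b]),None,fx=3.2,fy=3.2,interpolation=cv2.INTER_CUBIC))
E
```

```text
a orange 121 [303. 192.] med [587.1 -88.2  39.4] lo [ 576. -105.   16.] hi [603. -73.  48.] rect [590.2 -90.2] [32. 25.] 75.8
a red 12 [254. 173.] med [619.9  27.  114.9] lo [615.  21. 112.] hi [625.  33. 117.] rect [619.9  27. ] [ 4. 14.] 52.4
a red 20 [257. 176.] med [612.7  19.4 113.9] lo [605.  15.  98.] hi [620.  24. 117.] rect [612.6  19.8] [ 4. 18.] 52.0
a red 49 [249. 184.] med [595.2  37.7 113.9] lo [587.  27.  20.] hi [604.  47. 119.] rect [598.2  38.6] [16. 19.] 54.6
a red 374 [274. 266.] med [411.7 -18.8  11.1] lo [362. -39.  -3.] hi [467.  11.  19.] rect [414.1 -13.8] [105.  49.] 4.0
a ball 10 [223. 177.] med [623.8 101.6  59.3] lo [619.  99.  59.] hi [629. 106.  60.] rect [623.2 101.8] [9. 8.] 61.7
a ball 14 [235. 178.] med [620.5  73.   59.4] lo [616.  66.  57.] hi [628.  78.  60.] rect [622.   74.2] [14. 10.] 43.8
a ball 104 [234. 182.] med [609.2  75.5  58.5] lo [600.  42.  44.] hi [625. 109.  60.] rect [610.4  74.9] [25. 67.] 7.5
a ball 8 [243. 186.] med [600.9  53.1  58.7] lo [599.  50.  55.] hi [606.  57.  60.] rect [602.1  53.2] [7. 7.] 0.9
a ball 95 [287. 195.] 
[... 1720 characters left out ...]
0.8] lo [613.  24.  29.] hi [617.  36.  33.] rect [614.6  29.7] [12.  4.] 77.9
b plate 386 [220. 220.] med [ 556.3 -107.6   10.4] lo [ 525. -130.    2.] hi [630.  24.  19.] rect [583.5 -52.2] [147. 106.] 84.7
b plate 132 [294. 213.] med [571.1 112.1  10.6] lo [555.  49.   2.] hi [629. 127.  15.] rect [590.6  84.2] [80. 69.] 80.9
b plate 75 [284. 227.] med [618.7  68.4  10.3] lo [602.  53.   7.] hi [630.  78.  14.] rect [616.1  66.6] [22. 27.] 80.0
b phone 923 [243. 224.] med [603.4 -25.   20.6] lo [ 545. -104.   15.] hi [630.  48.  28.] rect [595.2 -23.5] [149.  75.] 77.4
b bin 535 [378. 164.] med [508.8 327.8  68.7] lo [430. 252.  62.] hi [582. 400.  75.] rect [505.3 327.3] [134. 132.] 10.5
```

View pics/z.png

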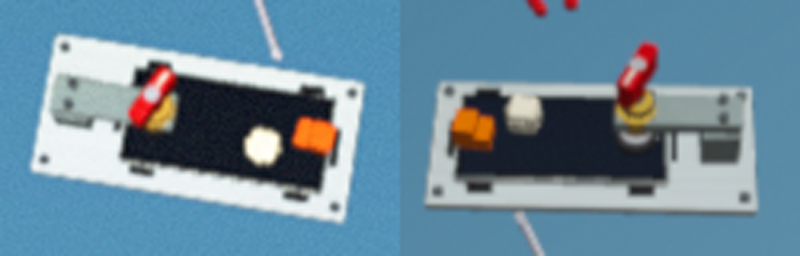

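The picture confirms the knob bar lies diagonally, with the white line along it. The offcut shows two steps and lies at the far end, with the ball about 40 mm nearer the column. I'll move over the debris and take a closer look with the wrist camera.

Emit:
carry_out([
  [[0,0,0],0.09],
  [[0,0,0],0.18],
  [[0,0,0],0.27],
  [[0,0,0],0.36],
  [[0,0,0],0.45],
  [[0,0,0],0.54],
  [[0,0,0],0.6],
  [[0,0,0],0.6],
], gripper=-0.3, squeeze=25)

```text
time: 1.1
position: [284.8, 583.9, 230.6]
orientation: [-3.141, 0.001, 1.433]
wrist_force: [0.4, 0.7, 0.7]
finger_gap: 55.8
finger_force: 0.0
```

Emit:
carry_out([
  [[-0.44,0.28,0],0],
  [[-0.87,0.55,0],0],
])

```text
time: 1.35
position: [327.4, 489.4, 230.8]
orientation: [-3.141, 0.001, 1.435]
wrist_force: [0.2, -0.2, -0.2]
finger_gap: 56.0
finger_force: 0.0
```

Emit:
carry_out([
  [[-0.44,0.28,0],0],
  [[-0.87,0.55,0],0],
])

```text
time: 1.6
position: [370.0, 395.0, 231.1]
orientation: [3.142, 0.0, 1.434]
wrist_force: [0.9, -0.2, 0.7]
finger_gap: 55.2
finger_force: 0.0
```

Emit:
carry_out([
  [[-0.44,0.28,0],0],
  [[-0.87,0.55,0],0],
])

```text
time: 1.85
position: [412.4, 301.1, 231.2]
orientation: [3.141, -0.0, 1.434]
wrist_force: [0.3, 0.9, -0.0]
finger_gap: 55.6
finger_force: 0.0
```

Emit:
carry_out([
  [[-0.44,0.28,0],0],
  [[-0.87,0.55,0],0],
])

```text
time: 2.1
position: [454.7, 207.3, 231.3]
orientation: [3.141, -0.0, 1.434]
wrist_force: [0.7, -0.7, -0.7]
finger_gap: 55.3
finger_force: 0.0
```

Emit:
carry_out([
  [[-0.44,0.28,0],0],
  [[-0.87,0.55,0],0],
])

```text
time: 2.35
position: [497.1, 113.5, 231.3]
orientation: [3.141, -0.0, 1.434]
wrist_force: [-0.2, 0.4, -0.0]
finger_gap: 55.5
finger_force: 0.0
```

Emit:
carry_out([
  [[-0.44,0.28,0],0],
  [[-0.87,0.55,0],0],
])

```text
time: 2.6
position: [539.5, 19.6, 231.3]
orientation: [3.141, -0.0, 1.433]
wrist_force: [0.1, 0.4, 0.3]
finger_gap: 55.3
finger_force: 0.0
```

Emit:
carry_out([
  [[-0.44,0.28,0],0],
  [[-0.87,0.55,0],0],
  [[-0.87,0.55,0],0],
  [[-0.87,0.55,0],0],
])

```text
time: 3.1
position: [581.1, -72.2, 230.9]
orientation: [-3.141, -0.001, 1.432]
wrist_force: [-0.7, -0.2, 0.4]
finger_gap: 55.2
finger_force: 0.0
```

```bash
cat > w.py <<'E'
from h import *
import sys
s=read_state();print(s["time"],s["position"],s["orientation"],s["joint_positions"].round(3),s["finger_gap"],s["wrist_force"])
c=snapshot("wrist");np.savez("c.npz",**c);save(c,sys.argv[1]);print(c["pose"].round(3),c["K"][0])
E
python3 w.py w1.png
```

```text
3.1 [581.07882497 -72.18292212 230.87474222] [-3.14051594e+00 -5.00391326e-04  1.43200113e+00] [-0.215 -0.016  1.797  0.     1.362 -0.077] 55.162443962987126 [-0.67824419 -0.16015267  0.35743688]
[[ 9.90000e-01  1.33000e-01  3.90000e-02  5.90158e+02]
 [-1.39000e-01  9.53000e-01  2.70000e-01 -4.49600e+00]
 [-1.00000e-03 -2.73000e-01  9.62000e-01  3.72217e+02]
 [ 0.00000e+00  0.00000e+00  0.00000e+00  1.00000e+00]] [297.36294044   0.         254.8713907 ]
```

View pics/w1.png

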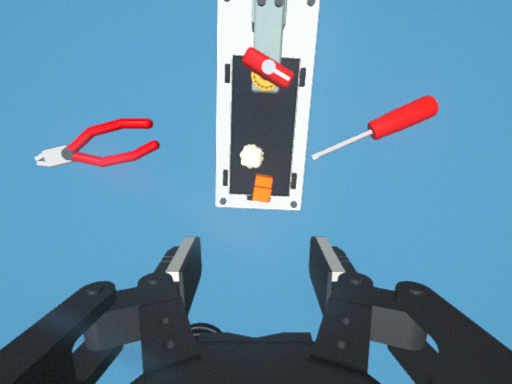

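The wrist view shows the knob at (268,68) with its white line toward the lower right. The ball is at (252,157) and the offcut at (262,188), stepped along the phone's length. Next I'll measure these by casting rays.

```bash
cat > r.py <<'E'
from h import *
def ray(s,uv,z):
    uv=np.atleast_2d(uv).astype(float);K=s["K"]
    d=np.c_[(uv[:,0]-K[0,2])/K[0,0],-(uv[:,1]-K[1,2])/K[1,1],-np.ones(len(uv))]@s["pose"][:3,:3].T
    o=s["pose"][:3,3];return o[:2]+d[:,:2]*((z-o[2])/d[:,2])[:,None]
def run(s,roi=(200,330,0,240)):
    hsv=cv2.cvtColor(s["pixels"],cv2.COLOR_RGB2HSV);H,S,V=[hsv[...,i].astype(int) for i in range(3)]
    v,u=np.indices(H.shape);R=(u>roi[0])&(u<roi[1])&(v>=roi[2])&(v<roi[3]);w=cloud(s)
    M={"knob":(((H<4)|(H>176))&(S>150)&(V>100),115),"off":((H>=5)&(H<=16)&(S>170),44),
       "ball":((S<90)&(V>170)&(w[...,2]>28)&(w[...,2]<50),32),"plate":((S<50)&(V>200)&(w[...,2]<18),10),
       "phone":((V<60)&(w[...,2]>15)&(w[...,2]<26),20)}
    for n,(m,z) in M.items():
        k,l,st,c=cv2.connectedComponentsWithStats((m&R).astype(np.uint8),connectivity=8)
        if k<2: continue
        i=1+np.argmax(st[1:,4]);q=np.argwhere((m&R) if n=="knob" else l==i)[:,::-1]
        p=ray(s,q,z).astype(np.float32);r=cv2.minAreaRect(p);e=w[l==i]
        print(n,len(q),c[i].round(1),"ray z",z,"rect",np.round(r[0],1),np.round(r[1],1),round(r[2],1),"corners",cv2.boxPoints(r).round().tolist(),"depth med",np.nanmedian(e,0).round(1),"zmax",np.nanmax(e[:,2]).round(1))
    t=(M["off"][0]&R)&(w[...,2]>41);p=w[t][:,:2].astype(np.float32)
    if len(p)>4: r=cv2.minAreaRect(p);print("off top",len(p),np.round(r[0],1),np.round(r[1],1),r[2])
if __name__=="__main__": run(dict(np.load("c.npz")))
E
python3 r.py
```

```text
knob 726 [265.  67.] ray z 115 rect [604.   27.7] [15.7 42.8] 53.9 corners [[582.0, 34.0], [617.0, 9.0], [626.0, 21.0], [591.0, 47.0]] depth med [599.8  30.  113. ] zmax 115.9
off 405 [262.6 187.5] ray z 44 rect [586.5 -87.4] [30.2 19.8] 74.0 corners [[573.0, -99.0], [592.0, -105.0], [600.0, -76.0], [581.0, -70.0]] depth med [587.1 -88.2  40.9] zmax 44.6
ball 425 [251.  156.1] ray z 32 rect [578.6 -51.1] [26.3 25.2] 82.0 corners [[564.0, -62.0], [589.0, -66.0], [593.0, -40.0], [568.0, -36.0]] depth med [578.9 -50.2  41.9] zmax 44.3
plate 7961 [263.2  88.5] ray z 10 rect [598.5  -6. ] [236.1 109.4] 79.3 corners [[523.0, -112.0], [630.0, -132.0], [674.0, 100.0], [567.0, 120.0]] depth med [595.1  42.3   8.6] zmax 18.0
phone 1 [234.  57.] ray z 20 rect [575.2  55.9] [0. 0.] 0.0 corners [[575.0, 56.0], [575.0, 56.0], [575.0, 56.0], [575.0, 56.0]] depth med [575.1  56.2  18.3] zmax 18.3
off top 200 [584.4 -94.9] [15.8 19.5] 71.74308013916016
```

```bash
python3 -c "
import cv2;cv2.imwrite('pics/w1z.png',cv2.resize(cv2.imread('pics/w1.png')[130:215,205:315],None,fx=6,fy=6,interpolation=cv2.INTER_CUBIC))"
```

```text
(no output)
```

View pics/w1z.png

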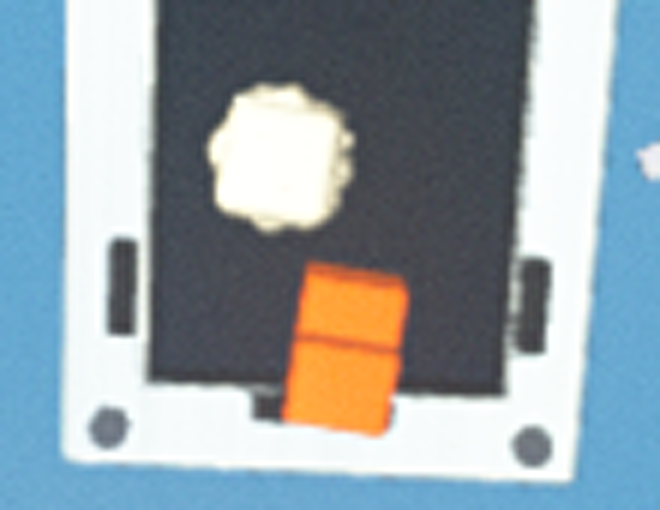

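The offcut measures 20×30 mm, with its long axis at 74° and centre about (586.5,-89). The ball is at (579,-50.5), and its top at 44 mm matches the sizes given. The clamp yaw is -10.7°. I'll take the offcut first.

Emit:
carry_out([
  [[-0.17,0.07,0.3],0.067],
  [[-0.17,0.07,0.6],0.067],
  [[-0.17,0.07,0.9],0.067],
], gripper=-0.3)

```text
time: 3.52
position: [585.7, -88.8, 140.7]
orientation: [3.141, -0.0, 1.293]
wrist_force: [0.1, 0.2, 0.1]
finger_gap: 55.6
finger_force: 0.0
```

Emit:
carry_out([
  [[0,0,0.25],0],
  [[0,0,0.5],0],
  [[0,0,0.7],0],
  [[0,0,0.85],0],
  [[0,0,0.85],0],
])

```text
time: 4.15
position: [585.2, -89.7, 55.1]
orientation: [-3.139, 0.0, 1.292]
wrist_force: [0.0, 0.3, 0.6]
finger_gap: 55.6
finger_force: 0.0
```

Emit:
carry_out([
  [[0,0,0.1],0],
  [[0,0,0.2],0],
  [[0,0,0.28],0],
  [[0,0,0.32],0],
  [[0,0,0.32],0],
])

```text
time: 4.78
position: [585.8, -90.3, 23.9]
orientation: [-3.141, 0.0, 1.291]
wrist_force: [-0.5, -0.2, -0.6]
finger_gap: 55.7
finger_force: 0.0
```

Emit:
carry_out([
  [[0,0,0],0],
  [[0,0,0],0],
  [[0,0,0],0],
  [[0,0,0],0],
  [[0,0,0],0],
  [[0,0,0],0],
  [[0,0,0],0],
], gripper=1, squeeze=25)

```text
time: 5.65
position: [586.5, -90.4, 24.9]
orientation: [3.141, -0.0, 1.291]
wrist_force: [0.4, -0.1, 4.9]
finger_gap: 19.3
finger_force: 27.9
```

Emit:
carry_out([
  [[0,0,-0.15],0],
  [[0,0,-0.4],0],
  [[0,0,-0.9],0],
])

```text
time: 6.02
position: [583.6, -89.7, 112.7]
orientation: [-3.135, 0.0, 1.291]
wrist_force: [0.6, -0.4, 0.0]
finger_gap: 19.5
finger_force: 27.3
```

Emit:
carry_out([
  [[0.15,-0.1,-0.35],0],
  [[0.45,-0.25,-0.7],0],
  [[0.94,-0.48,-0.7],0],
])

```text
time: 6.4
position: [567.8, 13.3, 189.1]
orientation: [3.134, -0.002, 1.288]
wrist_force: [0.1, 1.3, -1.2]
finger_gap: 19.6
finger_force: 27.3
```

Emit:
carry_out([
  [[0.47,-0.24,0],0],
  [[0.94,-0.48,0],0],
])

```text
time: 6.65
position: [544.9, 118.4, 184.8]
orientation: [3.141, -0.0, 1.29]
wrist_force: [-0.5, 0.0, -0.1]
finger_gap: 19.0
finger_force: 27.3
```

Emit:
carry_out([
  [[0.47,-0.24,0],0],
  [[0.94,-0.48,0],0],
])

```text
time: 6.9
position: [524.6, 222.0, 184.7]
orientation: [3.142, 0.0, 1.291]
wrist_force: [1.0, -0.1, -0.5]
finger_gap: 19.3
finger_force: 27.3
```

Emit:
carry_out([
  [[0.47,-0.24,0],0],
  [[0.94,-0.48,0],0],
  [[0.94,-0.48,0],0],
  [[0.94,-0.48,0],0],
])

```text
time: 7.4
position: [505.1, 323.8, 184.2]
orientation: [-3.141, 0.001, 1.291]
wrist_force: [0.1, 0.2, -0.4]
finger_gap: 19.5
finger_force: 27.3
```

```bash
python3 w.py w2.png
```

```text
7.4 [505.06594772 323.83330782 184.24950413] [-3.14135244e+00  8.65733184e-04  1.29136715e+00] [ 0.481  0.049  1.811 -0.     1.283  0.76 ] 19.546214107148224 [ 0.13192448  0.21945629 -0.37222992]
[[ 9.61000e-01  2.66000e-01  7.70000e-02  5.23618e+02]
 [-2.77000e-01  9.24000e-01  2.64000e-01  3.89684e+02]
 [-1.00000e-03 -2.74000e-01  9.62000e-01  3.25494e+02]
 [ 0.00000e+00  0.00000e+00  0.00000e+00  1.00000e+00]] [297.36294044   0.         254.8713907 ]
```

View pics/w2.png

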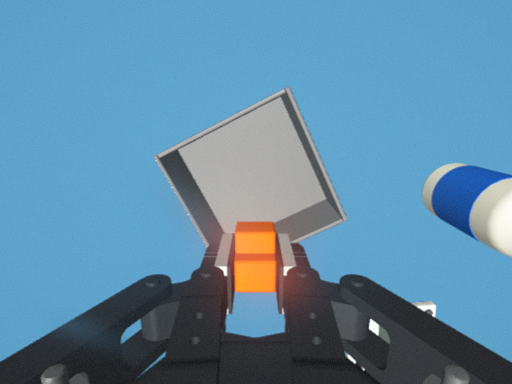

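The offcut is held, and the bin's opening lies directly below and ahead, with rim corners at (288,90), (345,217) and (157,157). The bottle is clear to the right. I'll lower and release.

Emit:
carry_out([
  [[0,0,0.3],0],
  [[0,0,0.6],0],
  [[0,0,0.75],0],
])

```text
time: 7.82
position: [504.9, 322.2, 107.4]
orientation: [-3.14, 0.002, 1.289]
wrist_force: [0.7, 0.1, -0.3]
finger_gap: 19.8
finger_force: 27.3
```

Emit:
carry_out([
  [[0,0,0.25],0],
  [[0,0,0.45],0],
  [[0,0,0.6],0],
  [[0,0,0.7],0],
  [[0,0,0.7],0],
])

```text
time: 8.45
position: [505.0, 323.9, 38.6]
orientation: [-3.141, 0.001, 1.291]
wrist_force: [-0.5, 0.6, -0.8]
finger_gap: 19.4
finger_force: 27.3
```

Emit:
carry_out([
  [[0,0,0],0],
  [[0,0,0],0],
  [[0,0,0],0],
  [[0,0,0],0],
  [[0,0,-0.3],0],
  [[0,0,-0.7],0],
], gripper=0.05)

```text
time: 9.2
position: [504.3, 323.6, 108.6]
orientation: [-3.139, 0.002, 1.291]
wrist_force: [1.5, 0.5, 0.7]
finger_gap: 40.6
finger_force: 0.0
```

Emit:
carry_out([
  [[0,0,-0.4],0],
  [[0,0,-0.75],0],
  [[0,0,-0.75],0],
  [[0,0,-0.75],0],
])

```text
time: 9.7
position: [504.9, 323.9, 183.3]
orientation: [-3.141, 0.001, 1.291]
wrist_force: [0.2, -0.3, -0.0]
finger_gap: 40.9
finger_force: 0.0
```

```bash
python3 w.py w3.png
python3 - <<'E'
from h import *
c=dict(np.load("c.npz"));w=cloud(c)
h=cv2.cvtColor(c["pixels"],cv2.COLOR_RGB2HSV);m=(h[...,0]>=5)&(h[...,0]<=16)&(h[...,1]>150)
print(m.sum(),np.nanmedian(w[m],0))
m=(h[...,1]<60)&(w[...,2]>66)&(w[...,2]<74)&(np.hypot(w[...,0]-505,w[...,1]-325)<110)
print(m.sum(),np.nanmin(w[m],0),np.nanmax(w[m],0),cv2.minAreaRect(w[m][:,:2].astype(np.float32)))
E
```

```text
9.7 [504.90003561 323.85281306 183.3304562 ] [-3.14062651e+00  9.34258020e-04  1.29078207e+00] [ 0.481  0.05   1.811 -0.     1.282  0.761] 40.88737258783769 [ 0.17833116 -0.2951418  -0.04845428]
[[ 9.61000e-01  2.66000e-01  7.70000e-02  5.23573e+02]
 [-2.77000e-01  9.24000e-01  2.63000e-01  3.89688e+02]
 [-1.00000e-03 -2.74000e-01  9.62000e-01  3.24570e+02]
 [ 0.00000e+00  0.00000e+00  0.00000e+00  1.00000e+00]] [297.36294044   0.         254.8713907 ]
225 [503.93819866 328.70070461  20.4557201 ]
2357 [428.93443887 251.82031337  66.00473604] [577.94024362 401.39068786  71.53049601] ((503.3799133300781, 326.5958251953125), (129.68234252929688, 129.73410034179688), 10.355356216430664)
```

The offcut is in the bin at (504,329). Next is the ball.

Emit:
carry_out([
  [[-0.42,0.22,0],0],
  [[-0.85,0.435,0],0],
], gripper=-0.3)

```text
time: 10.0
position: [522.7, 229.4, 181.9]
orientation: [-3.139, 0.002, 1.292]
wrist_force: [0.6, -0.6, 0.2]
finger_gap: 55.5
finger_force: 0.0
```

Emit:
carry_out([
  [[-0.42,0.22,0],0],
  [[-0.85,0.435,0],0],
])

```text
time: 10.25
position: [541.1, 135.1, 182.0]
orientation: [-3.138, 0.001, 1.291]
wrist_force: [0.4, -0.2, 0.5]
finger_gap: 55.5
finger_force: 0.0
```

Emit:
carry_out([
  [[-0.42,0.22,0],0],
  [[-0.85,0.435,0],0],
])

```text
time: 10.5
position: [559.4, 41.5, 182.1]
orientation: [-3.138, 0.001, 1.291]
wrist_force: [-0.1, -0.2, 0.2]
finger_gap: 55.2
finger_force: 0.0
```

Emit:
carry_out([
  [[-0.42,0.22,0],-0.045],
  [[-0.85,0.435,0],-0.045],
  [[-0.85,0.435,0],-0.045],
  [[-0.85,0.435,0],-0.045],
])

```text
time: 11.0
position: [577.8, -50.4, 182.6]
orientation: [-3.139, -0.0, 1.385]
wrist_force: [-0.2, 1.4, 0.1]
finger_gap: 55.3
finger_force: 0.0
```

```bash
python3 w.py w4.png; python3 r.py
```

```text
11.0 [577.7896988  -50.35139395 182.58740393] [-3.13856386e+00 -3.98089828e-04  1.38461258e+00] [-0.18   0.008  1.856  0.     1.281  0.006] 55.27397648822378 [-0.16322845  1.40523849  0.12234826]
[[ 9.83000e-01  1.78000e-01  5.40000e-02  5.90388e+02]
 [-1.86000e-01  9.45000e-01  2.68000e-01  1.67540e+01]
 [-3.00000e-03 -2.73000e-01  9.62000e-01  3.23932e+02]
 [ 0.00000e+00  0.00000e+00  0.00000e+00  1.00000e+00]] [297.36294044   0.         254.8713907 ]
knob 1020 [271.3  88.6] ray z 115 rect [604.5  28.6] [14.2 43. ] 53.7 corners [[583.0, 36.0], [618.0, 10.0], [626.0, 22.0], [591.0, 47.0]] depth med [600.2  30.9 113.1] zmax 115.5
off 3 [278.   79.3] ray z 44 rect [614.7  40.5] [0.4 2. ] 54.4 corners [[614.0, 41.0], [615.0, 40.0], [616.0, 40.0], [614.0, 41.0]] depth med [608.9  35.1 110.8] zmax 111.7
ball 538 [256.9 184. ] ray z 32 rect [578.5 -51.8] [26.6 26.3] 55.3 corners [[560.0, -55.0], [582.0, -70.0], [597.0, -48.0], [575.0, -33.0]] depth med [578.9 -49.4  41.9] zmax 44.2
plate 9902 [266.3  97.4] ray z 10 rect [598.4  -4.3] [238.1 108.3] 79.3 corners [[523.0, -111.0], [630.0, -131.0], [674.0, 103.0], [567.0, 123.0]] depth med [594.2  54.4   8.7] zmax 18.0
phone 185 [301.4 157.7] ray z 20 rect [625.4 -40.2] [101.2   6. ] 79.1 corners [[613.0, -89.0], [619.0, -90.0], [638.0, 9.0], [632.0, 10.0]] depth med [628.1 -34.1  18.6] zmax 20.6
off top 12 [608.   29.3] [20.9  9.7] 68.53235626220703
```

Emit:
carry_out([
  [[0,0.01,0.3],0],
  [[0,0.01,0.6],0],
  [[0,0.01,0.8],0],
])

```text
time: 11.42
position: [578.6, -49.4, 102.3]
orientation: [-3.139, -0.0, 1.387]
wrist_force: [-0.0, -0.2, 0.8]
finger_gap: 55.8
finger_force: 0.0
```

Emit:
carry_out([
  [[0,0,0.25],0],
  [[0,0,0.45],0],
  [[0,0,0.6],0],
  [[0,0,0.7],0],
  [[0,0,0.76],0],
  [[0,0,0.79],0],
  [[0,0,0.79],0],
])

```text
time: 12.3
position: [579.9, -51.0, 25.6]
orientation: [3.141, 0.0, 1.385]
wrist_force: [-0.2, 0.2, 0.6]
finger_gap: 55.4
finger_force: 0.0
```

Emit:
carry_out([
  [[0,0,0],0],
  [[0,0,0],0],
  [[0,0,0],0],
  [[0,0,0],0],
  [[0,0,0],0],
  [[0,0,0],0],
  [[0,0,0],0],
], gripper=1, squeeze=25)

```text
time: 13.18
position: [580.2, -51.0, 26.1]
orientation: [3.141, 0.0, 1.385]
wrist_force: [-1.2, -0.0, 5.6]
finger_gap: 28.3
finger_force: 24.7
```

Emit:
carry_out([
  [[0,0,-0.1],0],
  [[0,0,-0.3],0],
  [[0,0,-0.6],0],
  [[0,0,-0.9],0],
])

```text
time: 13.68
position: [579.7, -50.9, 117.3]
orientation: [3.141, -0.0, 1.385]
wrist_force: [-0.0, -0.9, 0.6]
finger_gap: 27.9
finger_force: 24.7
```

Emit:
carry_out([
  [[0.1,-0.1,-0.35],0],
  [[0.4,-0.2,-0.7],0],
  [[0.85,-0.35,-0.7],0],
])

```text
time: 14.05
position: [563.3, 39.2, 191.2]
orientation: [3.132, -0.001, 1.383]
wrist_force: [-0.0, 0.6, -0.7]
finger_gap: 28.1
finger_force: 24.7
```

Emit:
carry_out([
  [[0.43,-0.18,0],0],
  [[0.85,-0.35,0],0],
])

```text
time: 14.3
position: [542.0, 130.5, 186.9]
orientation: [3.14, -0.001, 1.385]
wrist_force: [-0.3, 0.3, 0.6]
finger_gap: 28.2
finger_force: 24.7
```

Emit:
carry_out([
  [[0.43,-0.18,0],0],
  [[0.85,-0.35,0],0],
])

```text
time: 14.55
position: [523.2, 220.6, 186.8]
orientation: [3.14, -0.001, 1.385]
wrist_force: [0.5, 0.2, 0.3]
finger_gap: 28.2
finger_force: 24.7
```

Emit:
carry_out([
  [[0.43,-0.18,0],0],
  [[0.85,-0.35,0],0],
  [[0.85,-0.35,0],0],
  [[0.85,-0.35,0],0],
])

```text
time: 15.05
position: [504.9, 308.9, 186.0]
orientation: [3.141, -0.0, 1.386]
wrist_force: [0.7, 0.1, -0.3]
finger_gap: 28.3
finger_force: 24.7
```

Emit:
carry_out([
  [[0,0,0.3],0],
  [[0,0,0.6],0],
  [[0,0,0.75],0],
])

```text
time: 15.42
position: [504.3, 307.4, 108.6]
orientation: [-3.14, 0.002, 1.383]
wrist_force: [0.0, 0.4, 0.3]
finger_gap: 28.4
finger_force: 24.7
```

Emit:
carry_out([
  [[0,0,0.25],0],
  [[0,0,0.45],0],
  [[0,0,0.57],0],
  [[0,0,0.63],0],
  [[0,0,0.63],0],
])

```text
time: 16.05
position: [504.9, 309.2, 47.4]
orientation: [-3.142, -0.0, 1.385]
wrist_force: [-0.4, 0.8, -0.4]
finger_gap: 28.0
finger_force: 24.7
```

Emit:
carry_out([
  [[0,0,0],0],
  [[0,0,0],0],
  [[0,0,0],0],
  [[0,0,0],0],
  [[0,0,-0.3],0],
  [[0,0,-0.65],0],
], gripper=-0.1)

```text
time: 16.8
position: [504.1, 308.7, 112.1]
orientation: [-3.14, 0.001, 1.385]
wrist_force: [0.2, 0.5, -0.2]
finger_gap: 47.0
finger_force: 0.0
```

Emit:
carry_out([
  [[0,0,-0.4],0],
  [[0,0,-0.75],0],
  [[0,0,-0.75],0],
  [[0,0,-0.75],0],
])

```text
time: 17.3
position: [504.3, 308.9, 186.3]
orientation: [-3.141, 0.001, 1.385]
wrist_force: [0.2, 0.2, -0.2]
finger_gap: 47.0
finger_force: 0.0
```

```bash
python3 w.py w5.png
```

```text
17.3 [504.33856748 308.87184748 186.32640804] [-3.14053355e+00  7.77261495e-04  1.38506837e+00] [0.459 0.029 1.828 0.    1.286 0.644] 47.031844515864314 [ 0.22346851  0.23872068 -0.235901  ]
[[ 9.83000e-01  1.78000e-01  5.20000e-02  5.16658e+02]
 [-1.85000e-01  9.45000e-01  2.69000e-01  3.76186e+02]
 [-2.00000e-03 -2.74000e-01  9.62000e-01  3.27566e+02]
 [ 0.00000e+00  0.00000e+00  0.00000e+00  1.00000e+00]] [297.36294044   0.         254.8713907 ]
```

View pics/w5.png

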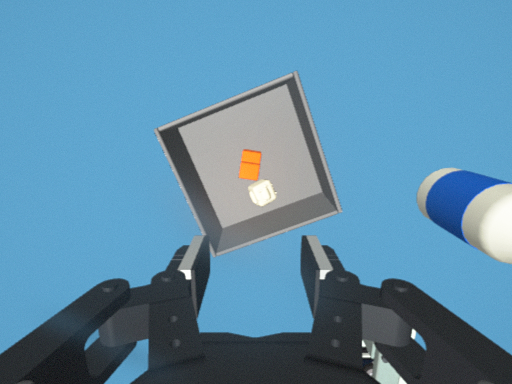

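Both pieces lie in the bin: the offcut at (250,164) and the ball at (262,193). Now the knob.

Emit:
carry_out([
  [[-0.43,0.25,0],0],
  [[-0.85,0.5,0],0],
], gripper=-0.3)

```text
time: 17.6
position: [537.3, 215.4, 184.9]
orientation: [-3.138, 0.002, 1.387]
wrist_force: [0.3, 0.1, 1.0]
finger_gap: 55.5
finger_force: 0.0
```

Emit:
carry_out([
  [[-0.43,0.25,0],0],
  [[-0.85,0.5,0],0],
])

```text
time: 17.85
position: [571.0, 121.9, 185.0]
orientation: [-3.138, 0.001, 1.385]
wrist_force: [-0.1, 0.2, -0.3]
finger_gap: 55.5
finger_force: 0.0
```

Emit:
carry_out([
  [[-0.43,0.25,0],-0.08],
  [[-0.86,0.5,0],-0.17],
  [[-0.86,0.5,0],-0.26],
  [[-0.86,0.5,0],-0.34],
  [[-0.86,0.5,0],-0.43],
  [[-0.86,0.5,0],-0.51],
  [[-0.86,0.5,0],-0.537],
  [[-0.86,0.5,0],-0.537],
])

```text
time: 18.85
position: [604.0, 29.9, 185.1]
orientation: [-3.14, -0.003, 2.509]
wrist_force: [0.2, -0.5, -1.0]
finger_gap: 55.5
finger_force: 0.0
```

```bash
python3 w.py w6.png
python3 - <<'E'
from h import *
for n in ("wrist","top","scene"):
    c=dict(np.load("c.npz")) if n=="wrist" else snapshot(n)
    w=cloud(c);h=cv2.cvtColor(c["pixels"],cv2.COLOR_RGB2HSV)
    m=((h[...,0]<5)|(h[...,0]>174))&(h[...,1]>140)&(w[...,2]>111)&(w[...,2]<120)&(np.hypot(w[...,0]-605,w[...,1]-30)<35)
    if m.sum()>5: print(n,m.sum(),np.nanmean(w[m],0),cv2.minAreaRect(w[m][:,:2].astype(np.float32)))
E
```

```text
18.85 [603.97554353  29.86427759 185.11748378] [-3.13960925e+00 -2.94780549e-03  2.50905038e+00] [-0.039  0.06   1.797  0.     1.287 -0.978] 55.48810582676987 [ 0.18136729 -0.46794157 -0.98560726]
[[ 5.92000e-01 -7.76000e-01 -2.17000e-01  5.47812e+02]
 [ 8.06000e-01  5.69000e-01  1.62000e-01  6.98630e+01]
 [-2.00000e-03 -2.71000e-01  9.63000e-01  3.26655e+02]
 [ 0.00000e+00  0.00000e+00  0.00000e+00  1.00000e+00]] [297.36294044   0.         254.8713907 ]
wrist 613 [601.85009744  31.43309825 113.09758765] ((604.2664184570312, 29.35841178894043), (13.077152252197266, 42.25314712524414), 54.229000091552734)
top 37 [596.68088392  37.91089962 114.55480523] ((596.5137939453125, 37.58622741699219), (13.32925796508789, 13.767404556274414), 62.50935363769531)
scene 62 [609.66811201  31.28121714 114.48091835] ((608.3087158203125, 30.517812728881836), (13.268486022949219, 42.33350372314453), 54.15645217895508)
```

View pics/w6.png

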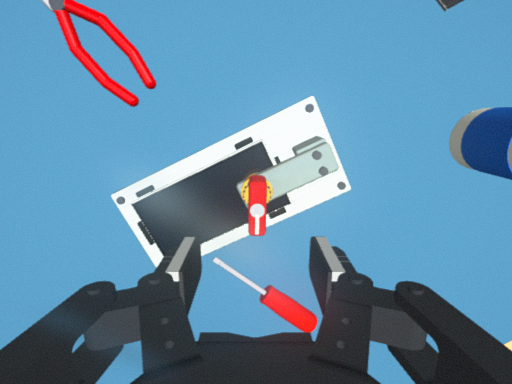

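The knob at (257,205) stands aligned and centred between the fingers. I'll descend to grip it.

Emit:
carry_out([
  [[-0.01,0.005,0.25],0],
  [[-0.01,0.005,0.5],0],
  [[-0.01,0.005,0.7],0],
  [[-0.01,0.005,0.85],0],
  [[-0.01,0.005,0.95],0],
  [[-0.01,0.005,1.0],0],
  [[-0.01,0.005,1.0],0],
])

```text
time: 19.88
position: [606.3, 29.6, 87.4]
orientation: [3.142, 0.0, 2.51]
wrist_force: [-0.4, 0.0, 0.4]
finger_gap: 55.2
finger_force: 0.0
```

Emit:
carry_out([
  [[0,0,0],0],
  [[0,0,0],0],
  [[0,0,0],0],
  [[0,0,0],0],
  [[0,0,0],0],
  [[0,0,0],0],
  [[0,0,0],0],
  [[0,0,0],0],
], gripper=1, squeeze=40)

```text
time: 20.88
position: [606.5, 29.7, 88.0]
orientation: [3.141, 0.001, 2.51]
wrist_force: [-0.8, 0.4, 5.6]
finger_gap: 12.8
finger_force: 44.0
```

```bash
cat > s.py <<'E'
from h import *
s=read_state()
for k in s: print(k,np.round(s[k],3))
E
python3 s.py
```

```text
time 20.875
joint_positions [-0.04   0.159  1.864  0.     1.117 -0.979]
joint_velocities [-0.002  0.001  0.001  0.     0.001  0.   ]
joint_efforts [-4.8200e-01 -3.7178e+01 -3.0498e+01 -1.3100e-01 -2.1900e-01  2.6000e-02]
position [606.532  29.692  88.031]
orientation [3.141e+00 1.000e-03 2.510e+00]
wrist_force [-0.834  0.368  5.567]
ft_torque [ 0.032  0.14  -0.026]
finger_force 43.953
finger_gap 12.848
```

The knob is gripped with low side load. I'll turn clockwise, slower as it nears the stop.

Emit:
carry_out([
  [[0,0,0],0.08],
  [[0,0,0],0.16],
  [[0,0,0],0.24],
  [[0,0,0],0.32],
  [[0,0,0],0.4],
  [[0,0,0],0.48],
  [[0,0,0],0.56],
  [[0,0,0],0.64],
  [[0,0,0],0.72],
  [[0,0,0.01],0.8],
])

```text
time: 22.12
position: [605.7, 29.6, 87.4]
orientation: [-3.141, 0.001, 0.829]
wrist_force: [-6.0, -0.5, 13.3]
finger_gap: 13.3
finger_force: 45.2
```

```bash
python3 s.py|tail -6
```

```text
position [605.719  29.582  87.415]
orientation [-3.141e+00  1.000e-03  8.290e-01]
wrist_force [-5.989 -0.528 13.288]
ft_torque [0.042 0.999 0.038]
finger_force 45.189
finger_gap 13.315
```

Emit:
carry_out([
  [[0,0,0],0.02],
  [[0,0,0],0.04],
  [[0,0,0],0.06],
  [[0,0,0],0.06],
  [[0,0,0],0.06],
])

```text
time: 22.75
position: [605.6, 29.7, 87.4]
orientation: [-3.141, 0.001, 0.708]
wrist_force: [-6.1, 0.3, 10.2]
finger_gap: 13.0
finger_force: 44.8
```

```bash
python3 s.py|tail -6
```

```text
position [605.647  29.651  87.422]
orientation [-3.141e+00  1.000e-03  7.080e-01]
wrist_force [-6.085  0.3   10.194]
ft_torque [-0.008  0.746 -0.071]
finger_force 44.767
finger_gap 12.989
```

Emit:
carry_out([
  [[0,0,0],0.01],
  [[0,0,0],0.02],
  [[0,0,0],0.02],
])

```text
time: 23.12
position: [605.6, 29.7, 87.4]
orientation: [-3.141, 0.001, 0.667]
wrist_force: [-6.0, 1.4, 9.5]
finger_gap: 13.5
finger_force: 44.8
```

```bash
python3 s.py|tail -5
```

```text
orientation [-3.141e+00  1.000e-03  6.670e-01]
wrist_force [-5.969  1.404  9.536]
ft_torque [ 0.033  0.869 -0.075]
finger_force 44.776
finger_gap 13.471
```

Emit:
carry_out([
  [[0,0,0],0.01],
  [[0,0,0],0.02],
  [[0,0,0],0.02],
])

```text
time: 23.5
position: [605.6, 29.7, 87.4]
orientation: [-3.141, 0.001, 0.625]
wrist_force: [-5.3, 1.2, 9.2]
finger_gap: 13.2
finger_force: 44.8
```

```bash
python3 s.py|tail -5
```

```text
orientation [-3.141e+00  1.000e-03  6.250e-01]
wrist_force [-5.32   1.201  9.176]
ft_torque [ 0.102  0.816 -0.086]
finger_force 44.774
finger_gap 13.209
```

Emit:
carry_out([
  [[0,0,0],0.01],
  [[0,0,0],0.02],
  [[0,0,0],0.02],
])

```text
time: 23.88
position: [605.6, 29.7, 87.4]
orientation: [-3.141, 0.002, 0.586]
wrist_force: [-5.2, 0.4, 9.9]
finger_gap: 13.1
finger_force: 45.1
```

```bash
python3 s.py|tail -5
```

```text
orientation [-3.141e+00  2.000e-03  5.860e-01]
wrist_force [-5.186  0.421  9.936]
ft_torque [0.069 0.825 0.753]
finger_force 45.112
finger_gap 13.062
```

The moment jumped to 0.75 N m at the predicted angle, so the foot has seated. I'll press slightly more to confirm it.

Emit:
carry_out([
  [[0,0,0],0.012],
  [[0,0,0],0.012],
  [[0,0,0],0.012],
])

```text
time: 24.25
position: [605.7, 29.7, 87.4]
orientation: [3.142, 0.001, 0.561]
wrist_force: [-5.6, 0.7, 8.5]
finger_gap: 13.7
finger_force: 53.0
```

```bash
python3 s.py|tail -5
```

```text
orientation [3.142e+00 1.000e-03 5.610e-01]
wrist_force [-5.56   0.667  8.509]
ft_torque [0.221 0.794 0.989]
finger_force 52.999
finger_gap 13.709
```

It's firmly against the stop, at a yaw of about 0.59. Now I'll back off to a yaw of about 2.16 and hold.

Emit:
carry_out([
  [[0,0,0],-0.08],
  [[0,0,0],-0.16],
  [[0,0,0],-0.24],
  [[0,0,0],-0.32],
  [[0,0,0],-0.4],
  [[0,0,0],-0.48],
  [[0,0,0],-0.56],
  [[0,0,0],-0.64],
  [[0,0,0],-0.72],
  [[0,0,0],-0.765],
])

```text
time: 25.5
position: [606.3, 29.7, 87.9]
orientation: [3.141, -0.0, 2.163]
wrist_force: [-3.7, 0.6, 10.8]
finger_gap: 13.6
finger_force: 44.8
```

Emit:
carry_out([
  [[0,0,0],0],
  [[0,0,0],0],
  [[0,0,0],0],
  [[0,0,0],0],
  [[0,0,0],0],
  [[0,0,0],0],
])

```text
time: 26.25
position: [606.4, 29.7, 87.9]
orientation: [3.141, 0.0, 2.16]
wrist_force: [-4.5, -0.1, 9.1]
finger_gap: 13.5
finger_force: 44.8
```

```bash
python3 s.py
python3 - <<'E'
from h import *
a=snapshot("top");b=snapshot("scene")
cv2.imwrite("pics/fin.png",np.hstack([a["pixels"][100:280,60:460],b["pixels"][100:280,80:430]])[:,:,::-1])
c=b;w=cloud(c);h=cv2.cvtColor(c["pixels"],cv2.COLOR_RGB2HSV)
for n,s in(("top",a),("scene",b)):
    w=cloud(s);h=cv2.cvtColor(s["pixels"],cv2.COLOR_RGB2HSV)
    m=((h[...,0]<5)|(h[...,0]>174))&(h[...,1]>140)&(w[...,2]>105)&(w[...,2]<120)&(np.hypot(w[...,0]-605,w[...,1]-30)<35)
    if m.sum()>5: print(n,m.sum(),cv2.minAreaRect(w[m][:,:2].astype(np.float32)))
E
```

```text
time 26.25
joint_positions [-0.039  0.16   1.864  0.     1.118 -0.629]
joint_velocities [-0.001  0.    -0.001 -0.001  0.    -0.   ]
joint_efforts [ -0.527 -34.84  -29.916  -0.116  -1.041   0.048]
position [606.358  29.704  87.887]
orientation [3.141 0.    2.16 ]
wrist_force [-4.468 -0.11   9.09 ]
ft_torque [0.126 0.614 0.063]
finger_force 44.797
finger_gap 13.516
scene 36 ((614.7577514648438, 17.19613265991211), (16.960676193237305, 13.187383651733398), 11.890458106994629)
```

View pics/fin.png

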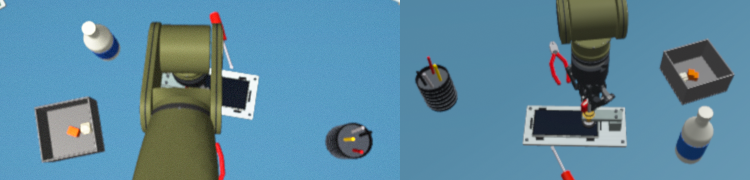

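The final view shows both pieces in the bin, at (78,130) left and (690,75) right. The screen is clear, the tools are in place, and the knob is held a quarter turn back from the stop. I'll hand it in.

```bash
python3 -c "
from workcell import *
print(hand_in())"
```

```text
the job is handed in; nothing more can be done
None
```

The paper ball and the offcut are in the scrap bin. The clamp was seated against its stop and backed off 90°, and I handed the job in with the knob still gripped at about 45 N; the hand-in gave no verdict.

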